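# Let the last walnuts out of a lever dispenser and ease its lid shut

### The job

Let the last four walnuts out of the nut dispenser: slide the blue bowl over the worktop until it is centred under the spout, then press the lever all the way down with a fingertip so that the spout lid lifts wide open, and keep it down until all four nuts have dropped into the bowl. Then let the lever come up slowly under the finger, over two seconds or so, so that the lid closes fully without snapping shut, and take the hand away. Only push and press, with the bowl never off the worktop; leave the bowl under the spout, and do not touch the nuts or disturb the mug, jar, tin and small box.

Things in the scene. Friction and masses are not known exactly. Their poses are not given: they have to be found in the camera images.
- dispenser: Fixed nut dispenser: clear bin with wooden cover on a column and dark foot plate. Origin on the worktop below the middle of the spout mouth; its x runs back under the bin, y to the robot's left, z up (offsets elsewhere: this frame, mm). Bin: x 29 to 127, y -42 to 42, z 143 to 267, knob to 289; spout lane: x 0 to 121, 40 wide, z 87 to 152. Foot plate from x = 50, y -65 to 65; in front of it free below z = 85.
- lever: Steel lever, 12 mm wide, reaching forward (-x) from the dispenser between two cheeks (47 mm wide overall, x -74 to 2, z 161 to 183). Origin on its pivot: x = -62, z = 172; turns about y. A spring holds it up; pressed, it swings 0.42 rad to a firm stop. At the pad it takes about 3.5 N at first, 6 N at the stop. Let go, it flies up and the lid snaps shut.
- lever_pad (a point): Middle of the top of the black pad at the lever's front end, where to press; pad 34 mm long, 32 mm wide. Lever up: at x = -139, y = 0, z = 195 of the dispenser. Lever fully down: 33 mm lower, at about the same x and y.
- spout_lid (a joint): Angle of the steel lid (39 x 50 mm) hung from a hinge above the spout mouth (z = 136 of the dispenser), lifted forward by the lever through two link rods: 0 shut, 0.91 rad with the lever fully down; about 2.2 rad per rad of lever. Shut, it keeps the walnuts in; wide open they roll out.
- spout (a point): Point under the spout mouth, at x = -30, y = 0, z = 86 of the dispenser; the bowl's centre belongs straight below it. The walnuts drop close to it, a little forward.
- bowl: Blue round ceramic bowl, 150 mm across the rim, 52 mm high, wall 4 mm, foot 96 mm across; 0.18 to 0.35 kg, loose. Origin at the centre of its underside, z up. It starts 140 to 170 mm to the left or to the right of the spout, on the worktop.
- mug_cream: Cream mug, 98 mm high, about 84 mm across and 117 mm with its handle; bystander, on the other side of the dispenser from the bowl. Origin at the centre of its underside.
- spice_3: Spice jar with a dark cap, 44 mm across, 105 mm high; bystander beside the dispenser's back. Origin at the centre of its underside.
- fish_tin: Low round tin, 86 mm across, 40 mm high; bystander in front of the dispenser, to the right. Origin at the centre of its underside.
- match_box: Small dark cardboard box, 37 x 58 x 21 mm; bystander in front of the dispenser, to the left. Origin at the centre of its underside.
- walnut_1: Walnut, brown, 30 mm across, 12 g; number 1 of four in a single row behind the spout lid (1 is next to the lid), on a floor that slopes down to the spout, so that they roll out by themselves when the lid is lifted. Origin at its centre.
- walnut_2: Walnut, brown, 30 mm across, 12 g; number 2 of four in a single row behind the spout lid (1 is next to the lid), on a floor that slopes down to the spout, so that they roll out by themselves when the lid is lifted. Origin at its centre.
- walnut_3: Walnut, brown, 30 mm across, 12 g; number 3 of four in a single row behind the spout lid (1 is next to the lid), on a floor that slopes down to the spout, so that they roll out by themselves when the lid is lifted. Origin at its centre.
- walnut_4: Walnut, brown, 30 mm across, 12 g; number 4 of four in a single row behind the spout lid (1 is next to the lid), on a floor that slopes down to the spout, so that they roll out by themselves when the lid is lifted. Origin at its centre.

How it is judged (in metres and radians):
On the way, in this order (a step that is already met when the one before it is completed fails the run):
1. the bowl stands under the spout (within 35 mm of centre), the lid still shut (horizontal distance between bowl and spout below 0.035 m and value of joint spout_lid below 0.1 rad), for 0.2 s.
2. the lever, pressed by the fingers, holds the spout lid wide open (over 0.75 rad) (value of joint spout_lid above 0.75 rad and contact force between the fingers and lever above 0.5 N), for 0.2 s.
At the end, for the whole second after the job is handed in: All four walnuts lie in the bowl, the spout lid is shut (under 0.06 rad), and the bowl stands still and upright on the worktop, its centre within 45 mm of the point below the spout (horizontal distance between each of walnut_1, walnut_2, walnut_3, walnut_4 and bowl below 0.066 m and z of walnut_1 in the frame of bowl between 0.005 and 0.06 m and z of walnut_2 in the frame of bowl between 0.005 and 0.06 m and z of walnut_3 in the frame of bowl between 0.005 and 0.06 m and z of walnut_4 in the frame of bowl between 0.005 and 0.06 m and value of joint spout_lid below 0.06 rad and horizontal distance between bowl and spout below 0.045 m and angle between bowl's own z axis and vertical below 0.15 rad and linear speed of bowl below 0.03 m/s and height (world z) of bowl below 0.01 m); the robot touches nothing.
It fails at once if the lid snaps: it closes faster than 3 rad/s (velocity of joint spout_lid below -3 rad/s).
It fails at once if the bowl is lifted off the worktop or tipped (height (world z) of bowl above 0.015 m or angle between bowl's own z axis and vertical above 0.35 rad).
It fails at once if the fingers touch a walnut (contact force between the fingers and walnut_1 above 0.3 N or contact force between the fingers and walnut_2 above 0.3 N or contact force between the fingers and walnut_3 above 0.3 N or contact force between the fingers and walnut_4 above 0.3 N).
It fails at once if a bystander is disturbed: moved more than 30 mm or tipped (distance of any of mug_cream, spice_3, fish_tin, match_box from where it was at the start of the episode above 0.03 m or angle between any of mug_cream, spice_3, fish_tin, match_box's own z axis and vertical above 0.3 rad).
It also fails if it takes over 64 s, if anything falls off the work surface, if the arm or the gripper's body presses on something with over 40 N, if the wrist force passes 120 N, or if a joint passes its speed limit or range.

### The arm

A 7-joint arm with a two-finger parallel gripper is mounted at the origin on a cart in front of the work surface, level with it; the furniture and walls round the work are solid. World frame = base frame: x ahead of the robot, y to its left, z up, the work surface at z = 0. Lengths are in mm, angles in rad, forces in N, time in s.
With the tool pointing down it reaches from about 400 to 875 mm from the base axis. Payload 19.3 kg.
Tool frame: the origin (TCP) lies midway between the tips of the shut fingers; the grasp point (between the pads) lies behind it (bot.hold_point_z is the z of the grasp point in the tool frame, in mm); z points along the fingers, y is the line along which they close (so a half turn about z gives the same grasp; the last joint's range is limited). The gripper opens to 85 mm and grips with 20 to 120 N. Pads are 22 mm wide; open, the fingers measure 114 mm over their backs; the gripper's body (76 mm by 85 mm) begins 54 mm behind the grasp point. The pads swing forward as they close: fully open they stand 13 mm farther back than shut.
Start: joints at [-0.07, 0.521, -0.036, 1.599, 0.021, 1.021, -0.113], TCP at [624.992, -0.025, 231.291] pointing down, gripper open.
Joint ranges: [-2.91, 2.91], [-0.3, 2.13], [-1.5, 1.42], [0.17, 2.43], [-1.26, 4.41], [0.16, 1.93], [-2.52, 2.52]. Speed limits (rad/s): [1.89, 1.89, 2.39, 2.39, 3.01, 3.01, 3.01].

### API

Orientations are given as a rotation vector (axis times angle).
In Python, from cell import telemetry, vision, order, bot gives the robot as it stands. The module is installed in compiled form; this text tells all that it offers.
- The arm moves only by the tool send_rows, never from a script. Its argument "increments" is a list of rows, each a list of 7 numbers: the shift along the tool's x, y, z each as a share of 15 cm, from -1 to 1, then the turn, a rotation vector about the tool's x, y, z each as a share of 180 degrees, from -1 to 1, then the closure, from -1 (fully open) to 1 (shut). A call has 1 to 12 rows; each row is the pose to reach, as a shift and turn from the pose commanded when the call began, along the tool's axes at that moment, turning the shorter way round; what a row does not reach only later rows make up. A row lasts 1/10 s, in which the tool goes at most 50 mm and 8.59 degrees, less where a joint would pass 70% of its speed; a pose out of reach is approached as far as the arm can. A call with a number of a shift or a turn outside -1 to 1 is refused whole. A call with a gripper value outside its range is refused whole. The fingers move at their own pace and stop on an object; "squeeze" is the grip in N (left out, the last holds). Time passes only in rows, so rows that repeat a pose let the fingers close. It gives the time, the measured TCP pose, the force, the opening and the grip force at its end, in the units of the state.
- telemetry.get_state(): the state, without advancing time (a new reading comes with each control period).
- vision.camera(name): name is "scene" or "side" or "wrist"; returns a dict with "img" (480x640x3 uint8, red, green, blue), "z_map" (480x640 float32, mm along the optical axis (not along the pixel's ray), 0 where there is no reading), "camera_matrix" (3x3 intrinsics, pixels), "rvec" (rotation vector, rad) and "tvec" (3), from world to camera coordinates, as OpenCV has them; the wrist camera has in their place "hand_eye" (4x4, takes a point from camera to tool coordinates, whose origin is the TCP and whose axes are the flange's). Camera axes: x right, y down, z forward; pixel columns grow to the right and rows downward; lengths in mm; the calibration is good to about 2 mm. The wrist camera is an equidistant fisheye: a pixel r from the principal point sees the ray r / f radians off the axis. A picture is of the moment at which its call begins: read the wrist's pose just before it.
- order.sign_off(): hands the job in; it is judged then, once.
The state is a dict: "time_s": time; "q": joint angles; "dq": joint speeds; "tau": joint torques, N m; "ee_pos": TCP position; "tcp_rot": TCP orientation; "force": force on the tool from outside, world axes, zero at the start; "torque": the same for the moment, N m; "opening": opening from 0.0 (shut) to 1.0 (fully open); "grip_force": force on a finger pad.
Only numpy, scipy, OpenCV 4.12 (cv2) and the standard library are available. Lean on these libraries where they do the work, as an engineer would, in place of code of your own. Each camera call takes 0.05 s, during which the arm holds its last target. There are 200 camera calls.

## Working session

There is one attempt and no reset: what is moved stays moved. The work goes in short steps, Python scripts to look and compute and a tool call to move; the robot and the scene stay as the last step left them, time stands still between calls to the robot, and variables do not carry over. Pictures are saved under pics/ and viewed, at most 10 in all, crops included, and the job is handed in when it is done.

Besides the shell and the picture viewer there is one more tool, called after ">>>" as name([rows], argument=value, ...), one row to a line, values as JSON. send_rows: Moves the arm, as the interface text tells. Shift numbers are shares of 15 cm and turn numbers shares of 180 degrees, none past 1 either way. Its arguments: {"type":"object","properties":{"increments":{"type":"array","items":{"type":"array","items":{"type":"number"}}},"squeeze":{"type":"number"}},"required":["increments"]}

```bash
mkdir -p pics; cat > h.py <<'E'
import numpy as np, cv2
from scipy.spatial.transform import Rotation as R
from cell import telemetry, vision, order, bot
def grab(n):
    c=vision.camera(n); Rm=R.from_rotvec(np.ravel(c['rvec'])).as_matrix(); K=c['camera_matrix']
    v,u=np.mgrid[:480,:640]; z=c['z_map']
    P=np.stack([(u-K[0,2])/K[0,0]*z,(v-K[1,2])/K[1,1]*z,z],-1)
    W=(P-np.ravel(c['tvec']))@Rm
    W[z==0]=np.nan
    return c['img'],W
def st():
    s=telemetry.get_state(); print({k:np.round(s[k],3).tolist() for k in('time_s','ee_pos','tcp_rot','force','opening')}); return s
def rel(target):
    s=telemetry.get_state(); M=R.from_rotvec(s['tcp_rot']); return M.inv().apply(np.array(target)-s['ee_pos'])/150
E
python3 - <<'E'
from h import *
s=st(); print(R.from_rotvec(s['tcp_rot']).as_matrix().round(3), bot.hold_point_z)
for n in('scene','side'):
    im,W=grab(n); cv2.imwrite(f'pics/{n}0.png',im[:,:,::-1]); np.savez(f'{n}0.npz',im=im,W=W)
E
```

```text
{'time_s': 0.0, 'ee_pos': [624.655, -0.014, 230.726], 'tcp_rot': [-2.221, -2.221, 0.001], 'force': [0.374, 0.05, -1.167], 'opening': 1.001}
[[-0.     1.    -0.001]
 [ 1.     0.    -0.   ]
 [-0.    -0.001 -1.   ]] -18.700000000000003
```

View pics/scene0.png

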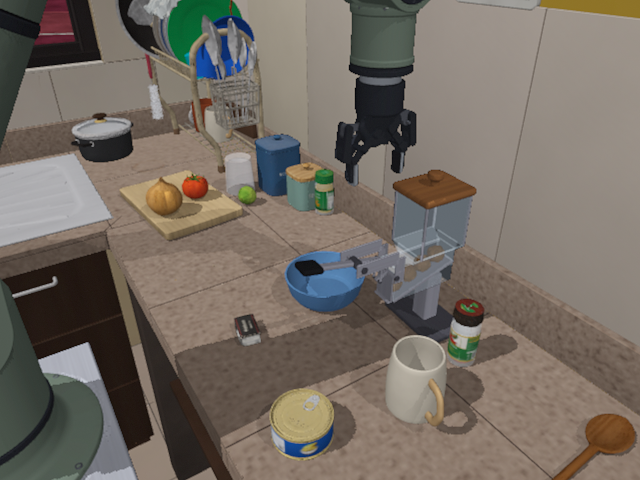

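View pics/side0.png

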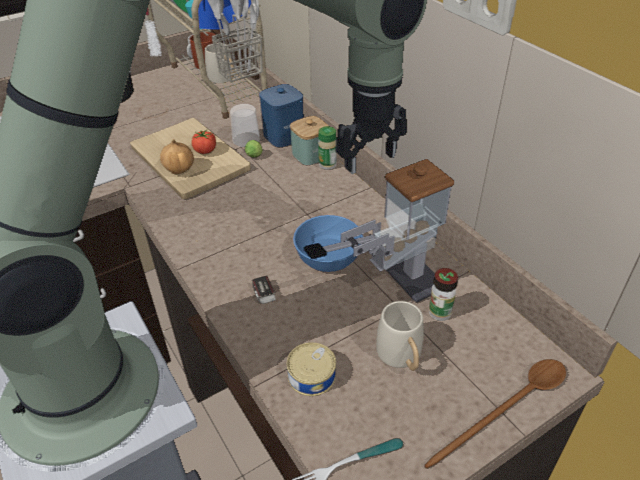

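The bowl (scene ~325,280) is to the left of the dispenser (column ~425,290). The black pad is at ~(309,268), box ~(247,328), tin ~(302,422), mug ~(415,380) and jar ~(465,330).

```bash
python3 - <<'E'
from h import *
from scipy.optimize import least_squares
def fit(P,r):
    f=lambda p:np.hypot(P[:,0]-p[0],P[:,1]-p[1])-r
    return least_squares(f,P[:,:2].mean(0),loss='soft_l1',f_scale=2).x
for n in('scene','side'):
    d=np.load(n+'0.npz'); im=d['im']; W=d['W']; hsv=cv2.cvtColor(im,cv2.COLOR_RGB2HSV)
    u0,v0,u1,v1={'scene':(275,240,375,320),'side':(285,210,370,280)}[n]
    box=np.zeros(im.shape[:2],bool); box[v0:v1,u0:u1]=1
    m=box&(hsv[...,0]>95)&(hsv[...,0]<125)&(hsv[...,1]>120)&(W[...,2]<60)&(W[...,2]>0)
    P=W[m]; rim=P[P[:,2]>48]; print(n,'bowl',len(rim),fit(rim,74).round(1),P[:,2].max())
    m=box&(im.max(-1)<45)&(W[...,2]>150); P=W[m]; print(' pad',len(P),np.median(P,0).round(1),np.percentile(P,[3,97],axis=0).round(1).tolist())
    # wooden cover
    m=(hsv[...,0]<20)&(hsv[...,1]>100)&(W[...,2]>255)&(W[...,2]<275)&(abs(W[...,1])<300)&(W[...,0]>500)
    P=W[m]; print(' cover',len(P),cv2.minAreaRect(P[:,:2].astype(np.float32)),P.mean(0).round(1))
    for nm,(a,b,c,e) in {'tin':(265,380,340,460),'box':(225,305,270,350),'mug':(380,330,450,425),'jar':(445,295,490,365)}.items():
        if n=='scene':
            Q=W[b:e,a:c].reshape(-1,3); Q=Q[(Q[:,2]>12)&(Q[:,2]<120)]; print('  ',nm,np.percentile(Q,[2,98],axis=0).round(0).tolist())
E
```

```text
scene bowl 371 [557.6  45.4] 54.33536631036737
 pad 314 [ 433.4 -101.8  194.2] [[420.4, -112.5, 189.2], [449.4, -84.6, 197.2]]
 cover 1725 ((651.6239624023438, -108.42343139648438), (84.59215545654297, 95.53203582763672), 87.51603698730469) [ 642.2 -117.9  265.1]
   tin [[319.0, -239.0, 14.0], [399.0, -157.0, 40.0]]
   box [[364.0, -3.0, 13.0], [403.0, 52.0, 22.0]]
   mug [[484.0, -306.0, 13.0], [644.0, -157.0, 97.0]]
   jar [[626.0, -236.0, 13.0], [777.0, -135.0, 106.0]]
side bowl 30 [555.9  43.8] 53.3494734353045
 pad 219 [ 432.2 -101.6  193.9] [[418.6, -113.7, 189.0], [447.1, -86.5, 197.5]]
 cover 1546 ((651.0113525390625, -109.356689453125), (86.33206939697266, 98.69208526611328), 87.48853302001953) [ 645.1 -115.9  265. ]
```

```bash
python3 - <<'E'
from h import *
d=np.load('scene0.npz'); W=d['W'].reshape(-1,3)
m=(W[:,0]>450)&(W[:,0]<680)&(W[:,1]>125)&(W[:,1]<350)&(W[:,2]>8)&(W[:,2]<330)
Q=W[m]; print(len(Q), np.percentile(Q,[0,5,95,100],axis=0).round(0).tolist() if len(Q) else '')
d=np.load('scene0.npz'); Q=d['W'][335:425,380:450].reshape(-1,3); Q=Q[(Q[:,2]>85)&(Q[:,2]<100)&(Q[:,0]<600)]; print(np.percentile(Q,[1,50,99],axis=0).round(0).tolist())
Q=d['W'][395:420,425:447].reshape(-1,3); Q=Q[Q[:,2]>20]; print('handle',np.percentile(Q,[2,98],axis=0).round(0).tolist())
E
```

```text
0 
[[488.0, -292.0, 85.0], [516.0, -247.0, 93.0], [559.0, -205.0, 99.0]]
handle [[501.0, -311.0, 23.0], [526.0, -276.0, 81.0]]
```

>>> send_rows([
  [0.33,-0.15,0,0,-0.045,0,-1],
  [0.6,-0.3,0,0,-0.09,0,-1],
  [1,-0.45,0,0,-0.139,0,-1],
  [1,-0.45,0,0,-0.139,0,-1],
  [1,-0.45,0,0,-0.139,0,-1],
])

```text
time_s: 0.6
ee_pos: [554.6, 158.5, 229.6]
tcp_rot: [1.967, 1.99, -0.441]
force: [1.3, 1.2, -1.2]
opening: 1.0
grip_force: 0.0
```

```bash
python3 - <<'E'
from h import *
s=st()
for t in [(557,150,100),(557,145,11),(557,112,11)]: print(t,rel(t).round(3))
E
```

```text
{'time_s': 0.6, 'ee_pos': [554.6, 158.531, 229.631], 'tcp_rot': [1.967, 1.99, -0.441], 'force': [1.262, 1.19, -1.165], 'opening': 1.0}
(557, 150, 100) [0.315 0.017 0.807]
(557, 145, 11) [0.537 0.018 1.358]
(557, 112, 11) [0.338 0.016 1.451]
```

>>> send_rows([
  [0.12,0.02,0.3,0,0,0,-1],
  [0.24,0.02,0.6,0,0,0,-1],
  [0.36,0.02,0.9,0,0,0,-1],
  [0.36,0.02,0.9,0,0,0,-1],
  [0.36,0.02,0.9,0,0,0,-1],
])

```text
time_s: 1.1
ee_pos: [560.6, 141.6, 86.9]
tcp_rot: [1.98, 1.98, -0.441]
force: [0.6, -0.6, 1.2]
opening: 0.999
grip_force: 0.0
```

```bash
python3 - <<'E'
from h import *
s=st()
for t in [(557,145,11),(557,112,11)]: print(t,rel(t).round(3))
E
```

```text
{'time_s': 1.1, 'ee_pos': [560.602, 141.647, 86.854], 'tcp_rot': [1.98, 1.98, -0.441], 'force': [0.584, -0.572, 1.211], 'opening': 0.999}
(557, 145, 11) [ 0.234 -0.024  0.449]
(557, 112, 11) [ 0.035 -0.024  0.542]
```

Descend behind the bowl, then check the gap in the picture.

>>> send_rows([
  [0.09,-0.02,0.16,0,0,0,-1],
  [0.18,-0.02,0.32,0,0,0,-1],
  [0.24,-0.02,0.45,0,0,0,-1],
  [0.24,-0.02,0.45,0,0,0,-1],
  [0.24,-0.02,0.45,0,0,0,-1],
])

```text
time_s: 1.6
ee_pos: [558.7, 146.4, 12.1]
tcp_rot: [1.98, 1.979, -0.436]
force: [-0.2, 0.2, 0.6]
opening: 1.002
grip_force: 0.0
```

```bash
python3 - <<'E'
from h import *
s=st()
for t in [(557,110,11),(543,-49.5,11)]: print(t,rel(t).round(3))
im,W=grab('scene'); cv2.imwrite('pics/a.png',im[:,:,::-1])
E
```

```text
{'time_s': 1.6, 'ee_pos': [558.738, 146.385, 12.131], 'tcp_rot': [1.98, 1.979, -0.436], 'force': [-0.202, 0.177, 0.589], 'opening': 1.002}
(557, 110, 11) [-0.217 -0.012  0.109]
(543, -49.5, 11) [-1.181 -0.105  0.558]
```

View pics/a.png

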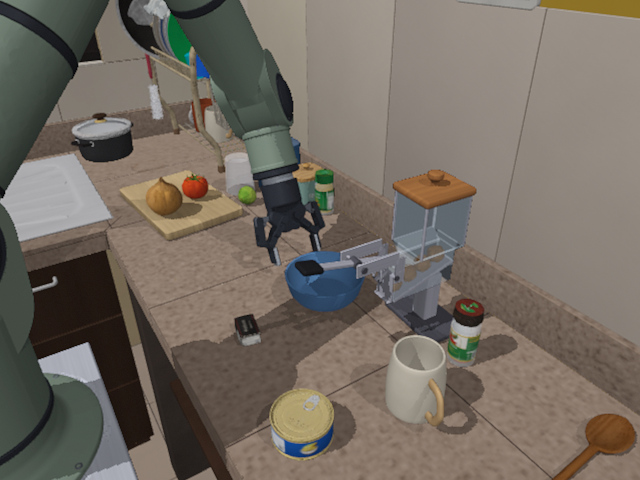

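>>> send_rows([
  [-0.07,-0.006,0.033,0,0,0,-1],
  [-0.14,-0.012,0.066,0,0,0,-1],
  [-0.2,-0.018,0.095,0,0,0,-1],
  [-0.23,-0.02,0.109,0,0,0,-1],
  [-0.26,-0.023,0.123,0,0,0,-1],
  [-0.3,-0.027,0.142,0,0,0,-1],
  [-0.35,-0.031,0.165,0,0,0,-1],
  [-0.4,-0.036,0.189,0,0,0,-1],
  [-0.45,-0.04,0.213,0,0,0,-1],
  [-0.5,-0.044,0.236,0,0,0,-1],
  [-0.55,-0.049,0.26,0,0,0,-1],
  [-0.6,-0.053,0.283,0,0,0,-1],
])

```text
time_s: 2.85
ee_pos: [549.5, 45.6, 9.3]
tcp_rot: [1.98, 1.98, -0.439]
force: [0.7, 1.9, 0.6]
opening: 0.999
grip_force: 0.9
```

```bash
cat > bowl.py <<'E'
from h import *
from scipy.optimize import least_squares
def bowl():
    for n in ('scene','side'):
        im,W=grab(n); hsv=cv2.cvtColor(im,cv2.COLOR_RGB2HSV)
        m=(hsv[...,0]>95)&(hsv[...,0]<125)&(hsv[...,1]>120)&(W[...,2]<60)&(W[...,2]>47)&(abs(W[...,0]-550)<110)&(W[...,1]<130)&(W[...,1]>-230)
        P=W[m]; f=lambda p:np.hypot(P[:,0]-p[0],P[:,1]-p[1])-74
        o=least_squares(f,P[:,:2].mean(0),loss='soft_l1',f_scale=2); print(n,len(P),o.x.round(1),P[:,2].max().round(1))
    return im
E
python3 - <<'E'
from bowl import *
s=st(); bowl(); print(rel((543,-49.5,11)).round(3))
E
```

```text
{'time_s': 2.85, 'ee_pos': [549.465, 45.629, 9.327], 'tcp_rot': [1.98, 1.98, -0.439], 'force': [0.654, 1.919, 0.553], 'opening': 0.999}
scene 377 [551.7 -11.3] 54.9
side 58 [549.4 -16.1] 54.0
[-0.573 -0.041  0.257]
```

>>> send_rows([
  [-0.05,-0.004,0.023,0,0,0,-1],
  [-0.1,-0.008,0.045,0,0,0,-1],
  [-0.16,-0.013,0.072,0,0,0,-1],
  [-0.22,-0.018,0.1,0,0,0,-1],
  [-0.28,-0.023,0.127,0,0,0,-1],
  [-0.34,-0.028,0.154,0,0,0,-1],
  [-0.4,-0.033,0.181,0,0,0,-1],
  [-0.45,-0.037,0.204,0,0,0,-1],
  [-0.49,-0.041,0.222,0,0,0,-1],
  [-0.52,-0.043,0.236,0,0,0,-1],
  [-0.54,-0.044,0.245,0,0,0,-1],
  [-0.55,-0.045,0.25,0,0,0,-1],
])

```text
time_s: 4.15
ee_pos: [542.8, -44.4, 10.2]
tcp_rot: [1.98, 1.98, -0.439]
force: [0.0, 1.5, -1.0]
opening: 1.004
grip_force: 0.8
```

```bash
python3 - <<'E'
from bowl import *
s=st(); im=bowl(); cv2.imwrite('pics/b.png',im[:,:,::-1]); print(rel((560,60,20)).round(3))
E
```

```text
{'time_s': 4.15, 'ee_pos': [542.794, -44.378, 10.232], 'tcp_rot': [1.98, 1.98, -0.439], 'force': [0.046, 1.454, -0.98], 'opening': 1.004}
scene 582 [ 544.5 -102.6] 54.4
side 58 [ 541.  -104.6] 53.6
[ 0.603  0.114 -0.353]
```

View pics/b.png

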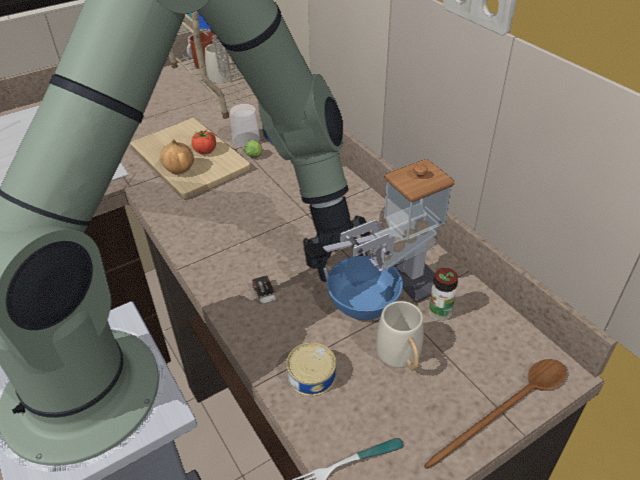

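The bowl (365,285) now sits under the spout, fitted at (543,-104). The mug is untouched. Next I retreat and move up over the pad.

>>> send_rows([
  [0.15,0,-0.075,0,0,0,-1],
  [0.35,0,-0.18,0,0,0,-1],
  [0.6,0,-0.35,0,0,0,1],
  [0.7,-0.1,-0.6,0,0.045,0,1],
  [0.6,-0.2,-0.9,0,0.09,0,1],
  [0.55,-0.3,-1,0,0.137,0,1],
  [0.55,-0.4,-1,0,0.137,0,1],
  [0.55,-0.6,-1,0,0.137,0,1],
  [0.55,-0.6,-1,0,0.137,0,1],
])

```text
time_s: 5.15
ee_pos: [449.9, 93.1, 111.6]
tcp_rot: [2.219, 2.218, -0.009]
force: [-0.1, -0.4, -0.6]
opening: 0.001
grip_force: 0.0
```

```bash
python3 - <<'E'
from h import *
s=st(); print(R.from_rotvec(s['tcp_rot']).as_matrix().round(3))
for t in [(434,0,260),(434,-100,260)]: print(t,rel(t).round(3))
E
```

```text
{'time_s': 5.15, 'ee_pos': [449.946, 93.082, 111.622], 'tcp_rot': [2.219, 2.218, -0.009], 'force': [-0.131, -0.421, -0.618], 'opening': 0.001}
[[ 0.001  1.    -0.002]
 [ 1.    -0.001 -0.007]
 [-0.007 -0.002 -1.   ]]
(434, 0, 260) [-0.627 -0.108 -0.985]
(434, -100, 260) [-1.294 -0.107 -0.98 ]
```

>>> send_rows([
  [0,-0.03,-0.33,0,-0.002,0,1],
  [0,-0.06,-0.66,0,-0.002,0,1],
  [-0.2,-0.1,-0.95,0,-0.002,0,1],
  [-0.5,-0.1,-0.95,0,-0.002,0,1],
  [-0.8,-0.1,-0.95,0,-0.002,0,1],
  [-1,-0.1,-0.95,0,-0.002,0,1],
  [-1,-0.1,-0.95,0,-0.002,0,1],
  [-1,-0.1,-0.95,0,-0.002,0,1],
])

```text
time_s: 5.95
ee_pos: [437.8, -55.3, 254.8]
tcp_rot: [2.216, 2.214, -0.014]
force: [-0.5, 0.3, -0.5]
opening: -0.004
grip_force: 0.0
```

```bash
python3 - <<'E'
from h import *
s=st(); print(R.from_rotvec(s['tcp_rot']).as_matrix().round(3))
for t in [(434,-100,260),(434,-100,210)]: print(t,rel(t).round(3))
E
```

```text
{'time_s': 5.95, 'ee_pos': [437.847, -55.258, 254.781], 'tcp_rot': [2.216, 2.214, -0.014], 'force': [-0.452, 0.294, -0.464], 'opening': -0.004}
[[ 0.001  1.    -0.   ]
 [ 1.    -0.001 -0.013]
 [-0.013 -0.    -1.   ]]
(434, -100, 260) [-0.299 -0.025 -0.031]
(434, -100, 210) [-0.295 -0.025  0.302]
```

>>> send_rows([
  [-0.15,-0.02,0,0,0.003,0,1],
  [-0.3,-0.025,0.05,0,0.004,0,1],
  [-0.3,-0.025,0.18,0,0.004,0,1],
  [-0.3,-0.025,0.3,0,0.004,0,1],
  [-0.3,-0.025,0.3,0,0.004,0,1],
  [-0.3,-0.025,0.3,0,0.004,0,1],
])

```text
time_s: 6.55
ee_pos: [434.3, -99.8, 210.6]
tcp_rot: [-2.219, -2.223, 0.0]
force: [0.4, -0.3, -0.1]
opening: 0.0
grip_force: 0.0
```

```bash
python3 - <<'E'
from bowl import *
s=st(); im=bowl(); cv2.imwrite('pics/c.png',cv2.resize(im[180:330,220:420,::-1],(800,600)))
for t in [(434,-100,195),(434,-100,162)]: print(t,rel(t).round(3))
E
```

```text
{'time_s': 6.55, 'ee_pos': [434.28, -99.779, 210.571], 'tcp_rot': [-2.219, -2.223, 0.0], 'force': [0.37, -0.306, -0.098], 'opening': 0.0}
scene 581 [ 544.4 -102.8] 54.8
side 85 [ 541. -102.] 55.5
(434, -100, 195) [ 0.001 -0.004  0.107]
(434, -100, 162) [ 0.001 -0.004  0.327]
```

View pics/c.png

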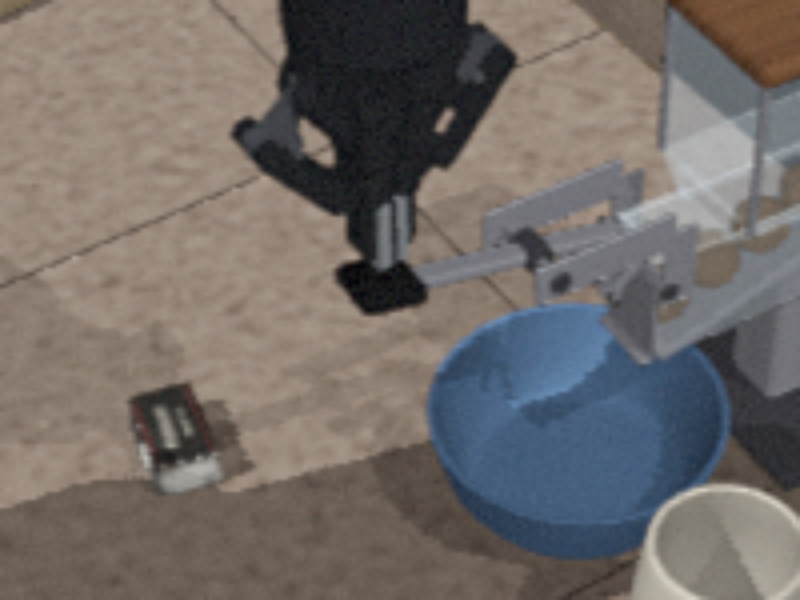

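>>> send_rows([
  [0,0,0.07,0,0,0,1],
  [0,0,0.11,0,0,0,1],
  [0,0,0.14,0,0,0,1],
  [0,0,0.17,0,0,0,1],
  [0,0,0.2,0,0,0,1],
  [0,0,0.23,0,0,0,1],
  [0,0,0.26,0,0,0,1],
  [0,0,0.29,0,0,0,1],
  [0,0,0.31,0,0,0,1],
  [0,0,0.325,0,0,0,1],
  [0,0,0.325,0,0,0,1],
  [0,0,0.325,0,0,0,1],
])

```text
time_s: 7.85
ee_pos: [434.4, -100.8, 161.9]
tcp_rot: [2.221, 2.221, 0.001]
force: [-4.9, 0.4, 17.9]
opening: 0.003
grip_force: 9.4
```

>>> send_rows([
  [0,0,0,0,0,0,1],
  [0,0,0,0,0,0,1],
  [0,0,0,0,0,0,1],
  [0,0,0,0,0,0,1],
  [0,0,0,0,0,0,1],
  [0,0,0,0,0,0,1],
  [0,0,0,0,0,0,1],
  [0,0,0,0,0,0,1],
  [0,0,0,0,0,0,1],
  [0,0,0,0,0,0,1],
  [0,0,0,0,0,0,1],
  [0,0,0,0,0,0,1],
])

```text
time_s: 9.05
ee_pos: [434.4, -100.8, 161.9]
tcp_rot: [2.221, 2.221, 0.001]
force: [-4.5, 1.5, 17.9]
opening: -0.002
grip_force: 9.2
```

```bash
python3 - <<'E'
from bowl import *
s=st(); im=bowl(); cv2.imwrite('pics/d.png',cv2.resize(im[180:330,260:460,::-1],(800,600)))
E
```

```text
{'time_s': 9.05, 'ee_pos': [434.361, -100.754, 161.918], 'tcp_rot': [2.221, 2.221, 0.001], 'force': [-4.46, 1.534, 17.936], 'opening': -0.002}
scene 568 [ 544.2 -102.7] 54.2
side 85 [ 541.5 -101.5] 53.4
```

View pics/d.png

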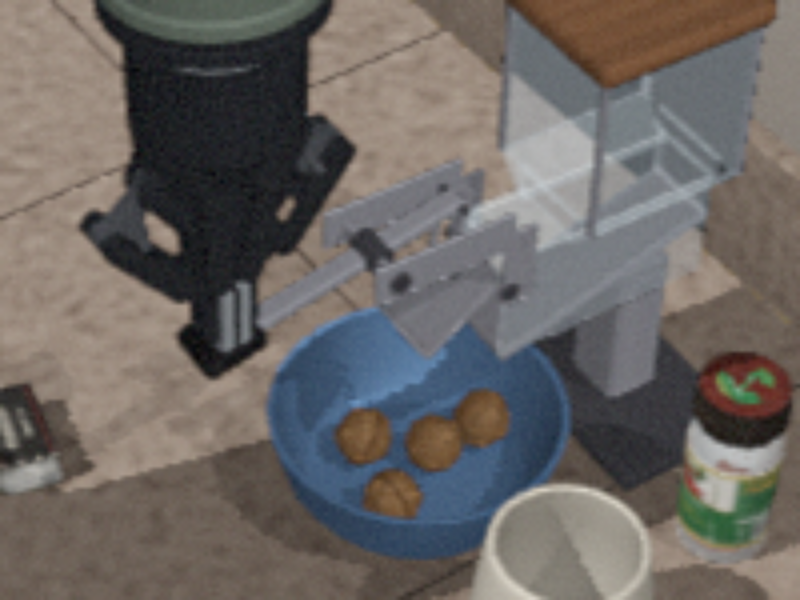

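All four nuts are in the bowl at (362,435), (433,442), (482,417) and (392,493), and the spout lane is empty. Now the slow release.

>>> send_rows([
  [0,0,-0.01,0,0,0,1],
  [0,0,-0.02,0,0,0,1],
  [0,0,-0.03,0,0,0,1],
  [0,0,-0.04,0,0,0,1],
  [0,0,-0.05,0,0,0,1],
  [0,0,-0.06,0,0,0,1],
  [0,0,-0.07,0,0,0,1],
  [0,0,-0.08,0,0,0,1],
  [0,0,-0.09,0,0,0,1],
  [0,0,-0.1,0,0,0,1],
  [0,0,-0.11,0,0,0,1],
  [0,0,-0.12,0,0,0,1],
])

```text
time_s: 10.35
ee_pos: [434.1, -100.7, 179.5]
tcp_rot: [2.222, 2.221, 0.0]
force: [-1.9, 0.2, 3.6]
opening: 0.001
grip_force: 2.1
```

>>> send_rows([
  [0,0,-0.01,0,0,0,1],
  [0,0,-0.02,0,0,0,1],
  [0,0,-0.03,0,0,0,1],
  [0,0,-0.04,0,0,0,1],
  [0,0,-0.05,0,0,0,1],
  [0,0,-0.06,0,0,0,1],
  [0,0,-0.07,0,0,0,1],
  [0,0,-0.08,0,0,0,1],
  [0,0,-0.09,0,0,0,1],
  [0,0,-0.1,0,0,0,1],
  [0,0,-0.11,0,0,0,1],
  [0,0,-0.12,0,0,0,1],
])

```text
time_s: 11.55
ee_pos: [433.7, -100.7, 197.5]
tcp_rot: [-2.221, -2.221, 0.001]
force: [-0.3, -0.2, 0.7]
opening: -0.0
grip_force: 0.0
```

>>> send_rows([
  [0,0,-0.01,0,0,0,1],
  [0,0,-0.02,0,0,0,1],
  [0,0,-0.03,0,0,0,1],
  [0,0,-0.05,0,0,0,1],
  [0,0,-0.1,0,0,0,1],
  [0,0,-0.3,0,0,0,1],
  [0,0,-0.5,0,0,0,1],
  [0,0,-0.6,0,0,0,1],
  [0,0,-0.6,0,0,0,1],
  [0,0,-0.6,0,0,0,1],
])

```text
time_s: 12.55
ee_pos: [433.9, -100.7, 287.6]
tcp_rot: [2.221, 2.221, 0.0]
force: [-0.2, -0.7, -0.6]
opening: 0.001
grip_force: 0.0
```

```bash
python3 - <<'E'
from bowl import *
s=st(); im=bowl(); cv2.imwrite('pics/e.png',cv2.resize(im[180:330,260:460,::-1],(800,600)))
E
```

```text
{'time_s': 12.55, 'ee_pos': [433.917, -100.708, 287.599], 'tcp_rot': [2.221, 2.221, 0.0], 'force': [-0.233, -0.714, -0.564], 'opening': 0.001}
scene 576 [ 544.4 -102.9] 53.9
side 97 [ 541.3 -102.3] 54.5
```

View pics/e.png

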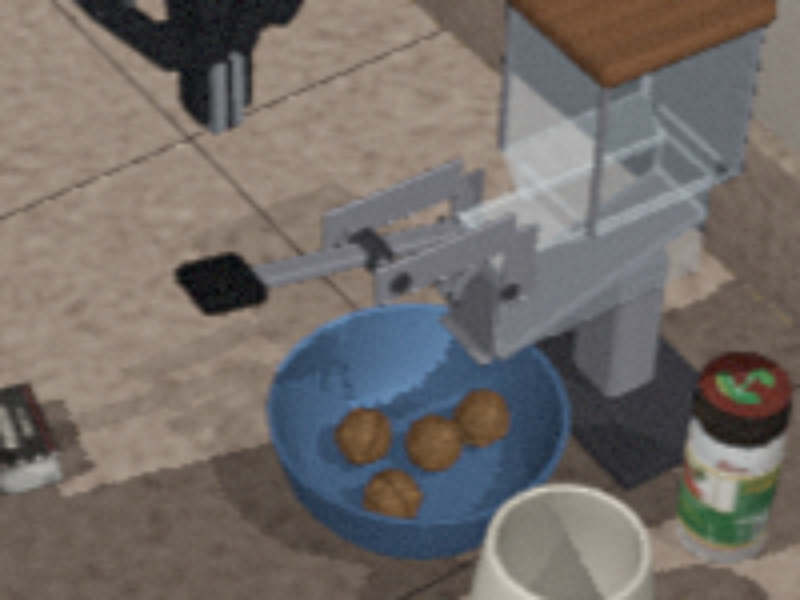

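The lid is shut (~(475,320)) and the lever is up. The four nuts are in the bowl and the hand is clear.

```bash
python3 -c "
from cell import order; print(order.sign_off())"
```

```text
the job is handed in; nothing more can be done
None
```

The job is handed in at about 12.6 s on the robot's clock: all four walnuts are in the bowl, which is centred under the spout to within a few mm by camera. The lever was let up over about 2.4 s, the lid is shut, the hand is clear and the bystanders were not touched. The hand-in call returned no verdict.

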